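# Reset the chilled-shelf alarm: peak pointer back, key turned and held

### The arm

A 6-joint arm with a two-finger parallel gripper is mounted at the origin on the work surface. World frame = base frame: x ahead of the robot, y to its left, z up, the work surface at z = 0. Lengths are in mm, angles in degrees, forces in N, time in s.
With the tool pointing down it reaches from about 300 to 850 mm from the base axis. Payload 4.2 kg.
Tool frame: the origin (TCP) lies on the centre line of the jaws, within the pads' length; the fingertips stand env.nose_length ahead of it and the grasp point (between the pads) lies 2 mm behind it (env.nose_length is the distance from the TCP to the fingertips, in mm); z points along the fingers, y is the direction in which the jaws open and shut (so a half turn about z gives the same grasp; the last joint's range is limited). The gripper opens to 91 mm and grips with 3 to 60 N. Pads are 32 mm wide; open, the fingers measure 118 mm over their backs; the gripper's body (76 mm by 178 mm) begins 60 mm behind the grasp point.
Start: joints at [69.328, 18.312, 89.639, -0, 72.044, -1.146], TCP at [192.191, 541.945, 230.976] pointing down, gripper open.
Joint ranges: [-177.97, 177.97], [-48.28, 115.42], [12.27, 149.76], [-77.06, 257.06], [2.81, 150.46], [-146.56, 146.56]. Speed limits (degrees/s): [147.25, 147.25, 180, 180, 180, 180].

### API

Orientations are given as [roll, pitch, yaw] about the fixed x, y, z axes, in that order (R = Rz(yaw) Ry(pitch) Rx(roll)).
In Python, from workcell import env gives the robot as it stands. The module is installed in compiled form; this text tells all that it offers.
- The arm moves only by the tool jog_arm, never from a script. Its argument "deltas" is a list that holds one entry, the list of rows, each a list of 5 numbers: the shift along the tool's x, y, z in m, then the turn about the tool's z in degrees, then the finger opening in m, from 0 to 0.0912. A call has 1 to 20 rows; each row is the pose to reach, as a shift and turn from the pose commanded when the call began, along the tool's axes at that moment; what a row does not reach only later rows make up. A row lasts 1/12 s, in which the tool goes at most 41.7 mm and 7.16 degrees, less where a joint would pass 70% of its speed; a pose out of reach is approached as far as the arm can. A call with a gripper value outside its range is refused whole. The fingers move at their own pace and stop on an object; "grip_force" is the grip in N (left out, the last holds). Time passes only in rows, so rows that repeat a pose let the fingers close. It gives the time, the measured TCP pose, the force and the opening at its end, in the units of the state.
- env.state(): the state, without advancing time (a new reading comes with each control period).
- env.grab_frame(name): name is "side" or "top" or "wrist"; returns the picture (400x640x3 uint8, red, green, blue); there is no depth.
- env.camera_params(name): a dict with "fx", "fy", "cx", "cy" (pixels), "k1" (the pictures are not rectified: a ray, as slopes to the right and down, at radius r is drawn at 1 + k1 r^2 times it, then the intrinsics apply), "xyz" and "orientation" of the camera in the world. Camera axes: x right, y down, z forward; pixel columns grow to the right and rows downward; lengths in mm; the calibration is good to about 2 mm. A picture is of the moment at which its call begins: read the wrist's pose just before it. camera_params takes no time and is no camera call; for the wrist camera it gives the pose at the moment of the call.
- env.job_done(): hands the job in, once; it reports no verdict.
Trained networks look in the newest picture that a camera, given by its name, has taken for a name from the list of things; names that differ only in an ending like _2 or _b are one class to them, and where a whole thing is asked for, a point or a joint stands for the part that bears it (a point fixed in the world has none). Each returns a list of dicts, best first, with "conf" (0 to 1); they miss things now and then, are a little off and sometimes report something else, mostly with a low value. They report only what shows in the picture. A call takes as long as a camera call.
- env.look_for(camera, label): "xyz" ([x, y, z] in mm, in world coordinates, good to about 4 mm: the middle of the surface that is visible of it).
The state is a dict: "time_s": time; "qpos": joint angles; "qvel": joint speeds; "effort": joint torques, N m; "ee_pos": TCP position; "ee_rot": TCP orientation; "force": force on the tool from outside, world axes, zero at the start; "torque": the same for the moment, N m; "gripper_width": finger opening in mm.
Only numpy, scipy, OpenCV 4.12 (cv2) and the standard library are available. Lean on these libraries where they do the work, as an engineer would, in place of code of your own. Each camera call takes 0.05 s, during which the arm holds its last target.

### The job

The alarm of the chilled shelves has tripped. First turn the thermometer's peak-pointer knob anticlockwise, back to its zero stop; then take the key with the rectangular bow out of the key stand, push it fully home in the key switch of the same console (work it a little past the sticky pins if it hangs up), turn it a quarter turn clockwise to its stop against the return spring, and finish with the gripper still holding the key there. Leave the other two keys, the bottle and the jar where they are.

Things in the scene. Friction and masses are not known exactly. Their poses are not given: they have to be found in the camera images.
- console: Grey steel alarm console bolted to the counter, 180 (x) x 280 (y) x 70 mm tall, all its controls on its flat top: at y = +62 mm a dial thermometer (white dial, steel ring 112 mm across, flat glass 78 mm above the counter) with a knob in its middle; at y = -85 mm a key switch. Two small lamps stand 58 mm behind (+x) the key switch. Origin: centre of its underside; z up.
- peak_knob_grip (a point): Black round fluted knob on the thermometer, 30 mm in diameter, 24 mm tall, upright on a 10 mm stem. This point is on its axis half-way up the knob, 26 mm above the glass. The knob swings the dark peak pointer under the glass; it turns against 0.025 N m of friction and stays where it is left.
- peak_knob (a joint): Angle of the peak pointer and its knob, rad: 0 = at its zero stop beside the thermometer's thin needle at the start of the scale; grows as the knob turns clockwise seen from above. It starts somewhere between 0.7 and 1.35.
- lock_mouth (a point): Centre of the key switch's straight keyway at the level of its round steel face (33 mm across, 78 mm above the counter). z up; at rest the keyway runs along y: 16.6 mm long (y), 5.4 mm wide (x), edges chamfered 1.5 mm. Key home: its tip on the cylinder's floor 16.5 mm below the face. The key turns freely only when home (within 1.5 mm of the floor); turned, it cannot come out.
- lock_plug (a joint): Angle of the key switch's cylinder, rad: 0 at rest, grows clockwise seen from above, stop at 1.48. A spring turns it back when let go (0.04 N m at rest, 0.10 at the stop); the key has a few degrees of play. Two sticky sprung pins stand into its keyway 6 to 15 mm below the face; they yield to a steady push of about 5 to 15 N, easier with small twists to and fro.
- alarm_key_bow (a point): Centre of the RECTANGULAR black bow (grip plate) of the key to use: 10 mm thick (x), 28 mm wide (y), 30 mm tall; z up. It stands blade down in the key stand. Under the bow a steel shank 4 mm in diameter, 20 mm long, then a flat bit 15 mm wide (y), 4 mm thick (x), 10 mm tall with a rounded end. Its tip is 45 mm below this point. Either way round fits the lock. About 35 g.
- alarm_key_tip (a point): The lowest end of that key's bit, on the axis, 45 mm below the centre of its bow.
- key_stand: Wooden block 50 x 150 x 28 mm fixed on the counter, with three slots 20 mm deep in a row along its y at -48, 0 and +48 mm, one upright key in each, in any order; the bows' undersides are 10 mm above the block. Origin: centre of its underside; z up.
- round_key_bow (a point): Other key, to be left alone: black ROUND bow 30 mm in diameter, 10 mm thick. The point is the bow's centre, same height as the others.
- tee_key_bow (a point): Other key, to be left alone: black T-SHAPED bow, crossbar 36 mm wide. The point is 45 mm above its tip.
- syrup_bottle: Standing dark bottle, 66 mm in diameter, 190 mm tall, to be left alone. Origin: centre of its underside.
- jam_jar: Standing jar, 70 mm in diameter, 85 mm tall, to be left alone. Origin: centre of its underside.

How it is judged:
By the outcome, as a careful person would: the job done as asked, in the order asked, and still so for the second after the job is handed in, while the arm keeps its last pose, push and grip.
It also fails if it takes over 61 s, if anything falls off the work surface, if the arm or the gripper's body presses on something with over 40 N, if the wrist force passes 120 N, or if a joint passes its speed limit or range.

## Working session

There is one attempt and no reset: what is moved stays moved. The work goes in short steps, Python scripts to look and compute and a tool call to move; the robot and the scene stay as the last step left them, time stands still between calls to the robot, and variables do not carry over. Pictures are saved under pics/ and viewed, and the job is handed in when it is done.

Besides the shell and the picture viewer there is one more tool, called by a JSON object that holds its "api" and its "payload", one argument or row to a line. jog_arm: Moves the arm, as the interface text tells. Its arguments: {"type":"object","properties":{"deltas":{"type":"array"},"grip_force":{"type":"number"}},"required":["deltas"]}

```bash
mkdir -p pics; ls; python3 - <<'E'
from workcell import env
import cv2
print(env.state()); print(env.nose_length)
for c in ("side","top","wrist"):
    p=env.camera_params(c); print(c,p)
    f=env.grab_frame(c); cv2.imwrite(f"pics/{c}0.png",f[:,:,::-1])
E
```

```text
pics
{'time_s': 0.0, 'qpos': array([ 6.93281515e+01,  1.83506434e+01,  8.97054762e+01, -7.41564491e-04,
        7.20426586e+01, -1.14594691e+00]), 'qvel': array([-0.09218852, -0.0388494 ,  0.00964125,  0.0018635 , -0.08219616,
        0.05134492]), 'effort': array([-2.11847124e-03, -4.12452614e+01, -2.31972653e+01,  7.26669305e-02,
        4.56707901e-02, -1.45392596e-04]), 'ee_pos': array([192.02353905, 541.49704303, 230.13654703]), 'ee_rot': array([-1.79901227e+02, -1.27058087e-03,  1.60474327e+02]), 'force': array([ 0.77749792, -0.60280398, -0.74141929]), 'torque': array([0.04773663, 0.00847274, 0.00233413]), 'gripper_width': 91.14705670501424}
17.0
side {'fx': 414.927828827465, 'fy': 414.927828827465, 'cx': 325.46369272705505, 'cy': 202.1525871893471, 'k1': -0.022779637986842707, 'xyz': array([224.78965633, 566.91086112, 736.21373432]), 'orientation': array([-128.50407871,   -0.64126581, -148.35995774])}
top {'fx': 372.1565568769882, 'fy': 372.1565568769882, 'cx': 321.7567814794235, 'cy': 190.9973165208282, 'k1': -0.02744254950604734, 'xyz': array([ 597.76689224, -112.72490634, 1253.23653355]), 'orientation': array([-1.77488222e+02,  4.47408417e-02, -8.83345197e+01])}
wrist {'fx': 289.23266878882663, 'fy': 289.23266878882663, 'cx': 320.53408969116714, 'cy': 197.57844962842637, 'k1': -0.050475787929154706, 'xyz': array([125.13585468, 565.10924996, 384.59395732]), 'orientation': array([1.65026155e+02, 8.66610928e-02, 7.05249207e+01])}
```

View pics/side0.png

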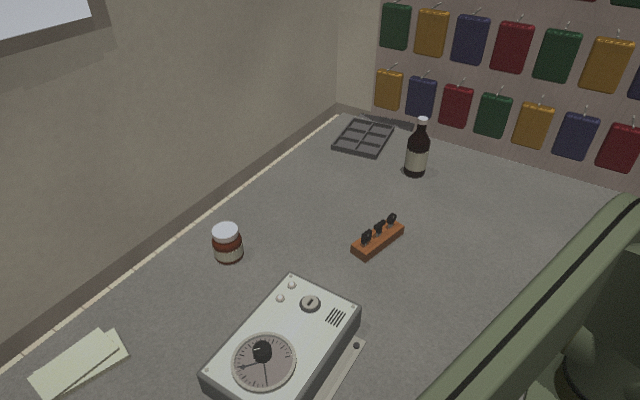

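View pics/top0.png

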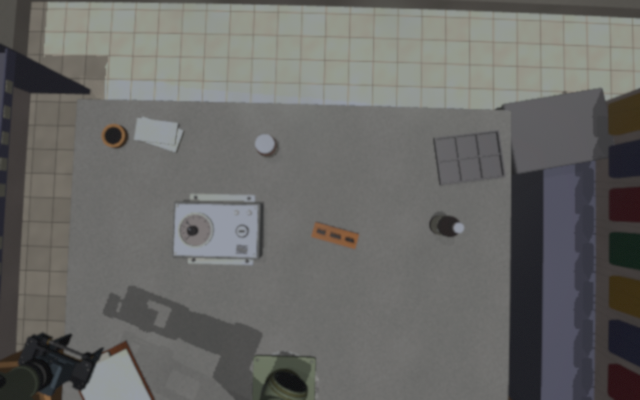

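```bash
python3 - <<'E'
from workcell import env
for c in ("top","side"):
    for n in ["console","peak_knob_grip","lock_mouth","lock_plug","alarm_key_bow","round_key_bow","tee_key_bow","key_stand","syrup_bottle","jam_jar"]:
        try: print(c,n,[(d['xyz'].round(1) if hasattr(d['xyz'],'round') else d['xyz'],round(d['conf'],2)) for d in env.look_for(c,n)][:3])
        except Exception as e: print(c,n,e)
print(env.state()['time_s'])
E
```

```text
top console [([520.6, 221.9, 67.3], 0.84)]
top peak_knob_grip [([513.0, 283.1, 115.7], 0.4)]
top lock_mouth [([517.7, 222.3, 69.9], 0.89)]
top lock_plug []
top alarm_key_bow []
top round_key_bow []
top tee_key_bow []
top key_stand [([513.4, -154.6, 29.8], 0.55)]
top syrup_bottle [([554.5, -485.1, 124.8], 0.89), ([788.0, 73.3, 89.1], 0.61)]
top jam_jar [([788.9, 74.0, 86.3], 0.8), ([517.5, 222.8, 71.7], 0.19)]
side console [([502.8, 240.6, 72.2], 0.61)]
side peak_knob_grip [([509.6, 289.9, 115.6], 0.69)]
side lock_mouth [([497.2, 236.3, 67.7], 0.77)]
side lock_plug []
side alarm_key_bow [([517.0, -105.7, 54.3], 0.4)]
side round_key_bow []
side tee_key_bow [([500.4, -152.2, 58.4], 0.51)]
side key_stand [([497.5, -134.3, 26.6], 0.92)]
side syrup_bottle [([548.7, -479.3, 96.0], 0.78), ([497.2, 234.9, 66.6], 0.18)]
side jam_jar [([778.8, 92.8, 62.6], 0.67)]
1.15
```

```bash
cat > h.py <<'E'
import numpy as np, json, cv2
from scipy.spatial.transform import Rotation as Rr
from workcell import env
def Rot(o): return Rr.from_euler('xyz',o,degrees=True).as_matrix()
def delta(cur,tgt):
    """cur,tgt: (x,y,z,yaw) tool pointing down. returns dx,dy,dz m, turn deg"""
    R=Rot([180,0,cur[3]]); d=R.T@(np.array(tgt[:3])-np.array(cur[:3]))/1000
    t=-(tgt[3]-cur[3]); return np.round(d,5).tolist()+[round((t+180)%360-180,2)]
def ray(p,uv):
    K=np.array([[p['fx'],0,p['cx']],[0,p['fy'],p['cy']],[0,0,1.]])
    xd=(np.array(uv,float)-[p['cx'],p['cy']])/[p['fx'],p['fy']]
    x=xd.copy()
    for _ in range(20): x=xd/(1+p['k1']*(x@x))
    d=Rot(p['orientation'])@np.array([x[0],x[1],1]); return np.array(p['xyz']),d/np.linalg.norm(d)
def atz(p,uv,z):
    o,d=ray(p,uv); return o+d*(z-o[2])/d[2]
def tri(*obs):
    A=np.zeros((3,3));b=np.zeros(3)
    for p,uv in obs:
        o,d=ray(p,uv);M=np.eye(3)-np.outer(d,d);A+=M;b+=M@o
    X=np.linalg.solve(A,b)
    res=[np.linalg.norm((np.eye(3)-np.outer(d,d))@(X-o)) for o,d in (ray(p,uv) for p,uv in obs)]
    return X,res
def proj(p,X):
    c=Rot(p['orientation']).T@(np.array(X,float)-p['xyz']); s=c[:2]/c[2]; s=s*(1+p['k1']*(s@s))
    return s*[p['fx'],p['fy']]+[p['cx'],p['cy']]
def shot(name,fn):
    import pickle
    p=env.camera_params(name); f=env.grab_frame(name); cv2.imwrite(f'pics/{fn}.png',f[:,:,::-1]); pickle.dump(p,open(f'pics/{fn}.pkl','wb')); return p,f
def load(fn):
    import pickle; return pickle.load(open(f'pics/{fn}.pkl','rb')),cv2.imread(f'pics/{fn}.png')
def st():
    s=env.state(); print('t',round(s['time_s'],2),'pos',s['ee_pos'].round(1),'rot',s['ee_rot'].round(2),'F',s['force'].round(1),'T',s['torque'].round(2),'w',round(s['gripper_width'],1),'q',s['qpos'].round(1))
E
python3 - <<'E'
from h import *
s=env.state();p=env.camera_params('wrist')
print('cam in tool',Rot(s['ee_rot']).T@(p['xyz']-s['ee_pos']), Rot(s['ee_rot']).T@Rot(p['orientation']))
print(delta((192.19,541.95,230.98,160.47),(515,190,330,90)))
E
```

```text
cam in tool [  70.94006411   -0.39472758 -154.37275637] [[ 9.02225344e-04 -9.66030341e-01 -2.58427102e-01]
 [ 9.99999591e-01  8.55442528e-04  2.93473625e-04]
 [-6.24348928e-05 -2.58427261e-01  9.66030717e-01]]
[-0.42189, -0.22379, -0.09902, 70.47]
```

{"api": "jog_arm", "payload": {
  "deltas": [
    [[-0.42189, -0.22379, -0.09902, 70.47, 0.09], [-0.42189, -0.22379, -0.09902, 70.47, 0.09], [-0.42189, -0.22379, -0.09902, 70.47, 0.09], [-0.42189, -0.22379, -0.09902, 70.47, 0.09], [-0.42189, -0.22379, -0.09902, 70.47, 0.09], [-0.42189, -0.22379, -0.09902, 70.47, 0.09], [-0.42189, -0.22379, -0.09902, 70.47, 0.09], [-0.42189, -0.22379, -0.09902, 70.47, 0.09], [-0.42189, -0.22379, -0.09902, 70.47, 0.09], [-0.42189, -0.22379, -0.09902, 70.47, 0.09], [-0.42189, -0.22379, -0.09902, 70.47, 0.09], [-0.42189, -0.22379, -0.09902, 70.47, 0.09], [-0.42189, -0.22379, -0.09902, 70.47, 0.09], [-0.42189, -0.22379, -0.09902, 70.47, 0.09], [-0.42189, -0.22379, -0.09902, 70.47, 0.09], [-0.42189, -0.22379, -0.09902, 70.47, 0.09], [-0.42189, -0.22379, -0.09902, 70.47, 0.09]]
  ]
}}

```text
time_s: 2.57
ee_pos: [514.1, 191.0, 329.8]
ee_rot: [-180.0, -0.0, 90.1]
force: [1.0, -0.3, -0.7]
gripper_width: 90.3
```

```bash
python3 - <<'E'
from h import *
st(); p,f=shot('wrist','w1')
for n in ["console","peak_knob_grip","lock_mouth","alarm_key_bow","round_key_bow","tee_key_bow","key_stand"]:
    print(n,[(np.round(d['xyz'],1),round(d['conf'],2)) for d in env.look_for('wrist',n)][:3])
st()
E
```

```text
t 2.57 pos [514.1 191.  329.8] rot [-1.7997e+02 -1.0000e-02  9.0110e+01] F [ 1.  -0.3 -0.7] T [-0.08 -0.01 -0.03] w 90.3 q [19.2 13.3 82.6  0.  84.2 19.1]
console []
peak_knob_grip [(array([516.2, 289.3, 112.5]), 0.67)]
lock_mouth [(array([512.8, 245.1,  73.4]), 0.69)]
alarm_key_bow []
round_key_bow []
tee_key_bow []
key_stand [(array([512.4, -81. ,   2.9]), 0.46)]
t 2.97 pos [514.9 190.2 330. ] rot [ 1.7999e+02 -1.0000e-02  9.0020e+01] F [ 0.3 -0.6  0.5] T [-0.14  0.05  0.01] w 90.2 q [19.1 13.3 82.5  0.  84.2 19. ]
```

View pics/w1.png

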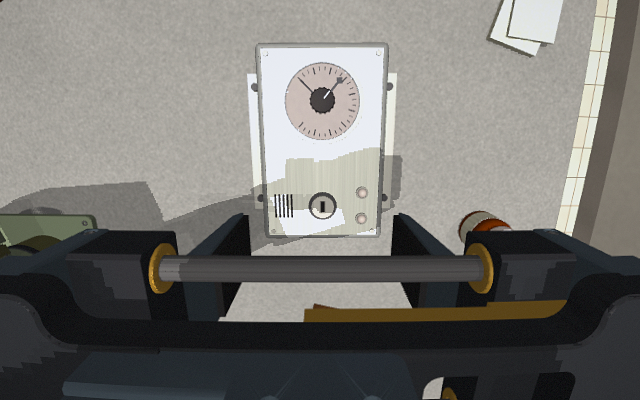

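```bash
python3 - <<'E'
from h import *
p,f=load('w1')
a=cv2.resize(f[40:245,240:405],None,fx=3.6,fy=2.9*1.0,interpolation=cv2.INTER_CUBIC)
a=cv2.resize(f[55:145,275:370],None,fx=6,fy=6,interpolation=cv2.INTER_CUBIC)
b=cv2.resize(f[180:240,250:400],None,fx=5,fy=5,interpolation=cv2.INTER_CUBIC)
cv2.imwrite('pics/w1a.png',a);cv2.imwrite('pics/w1b.png',b)
for uv,z in [((322,101),78),((322,100),116),((322,206),78)]: print(uv,z,atz(p,uv,z).round(1))
for uv in [(260,44),(384,43),(267,236),(379,236)]: print(uv,atz(p,uv,70).round(1))
q,g=load('w1') 
E
```

```text
(322, 101) 78 [517.3 288.3  78. ]
(322, 100) 116 [517.2 287.1 116. ]
(322, 206) 78 [517.9 141.4  78. ]
(260, 44) [435.4 361.3  70. ]
(384, 43) [598.7 363.   70. ]
(267, 236) [433.4  90.5  70. ]
(379, 236) [606.  91.  70.]
```

View pics/w1a.png

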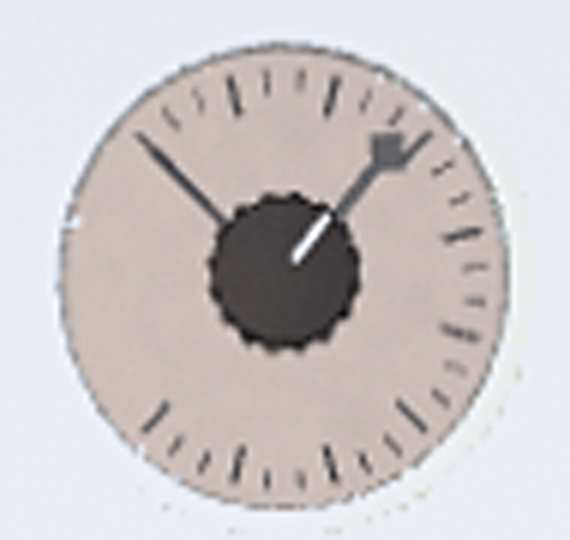

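View pics/w1b.png

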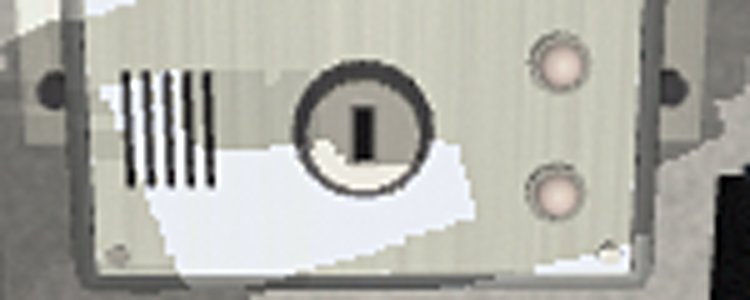

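```bash
python3 - <<'E'
from h import *
print(delta((515,190,330,90),(517.5,287.5,170,90)))
E
```

```text
[0.0975, 0.0025, 0.16, 0]
```

{"api": "jog_arm", "payload": {
  "deltas": [
    [[0.0975, 0.0025, 0.16, 0, 0.08], [0.0975, 0.0025, 0.16, 0, 0.08], [0.0975, 0.0025, 0.16, 0, 0.08], [0.0975, 0.0025, 0.16, 0, 0.08], [0.0975, 0.0025, 0.16, 0, 0.08], [0.0975, 0.0025, 0.16, 0, 0.08], [0.0975, 0.0025, 0.16, 0, 0.08]]
  ]
}}

```text
time_s: 3.55
ee_pos: [517.2, 287.5, 169.4]
ee_rot: [-179.9, 0.1, 90.1]
force: [0.3, -0.0, 0.4]
gripper_width: 80.3
```

```bash
python3 - <<'E'
from h import *
st(); p,f=shot('wrist','w2'); st()
E
```

```text
t 3.55 pos [517.2 287.5 169.4] rot [-1.7991e+02  7.0000e-02  9.0070e+01] F [ 0.3 -0.   0.4] T [-0.15  0.03  0.01] w 80.3 q [28.  22.4 92.7 -0.  65.  27.9]
t 3.6 pos [518.1 287.4 171. ] rot [ 1.7993e+02 -1.0000e-02  9.0020e+01] F [ 0.4 -0.1  0.6] T [-0.05  0.01  0.03] w 80.2 q [27.9 22.3 92.6 -0.  65.  27.9]
```

View pics/w2.png

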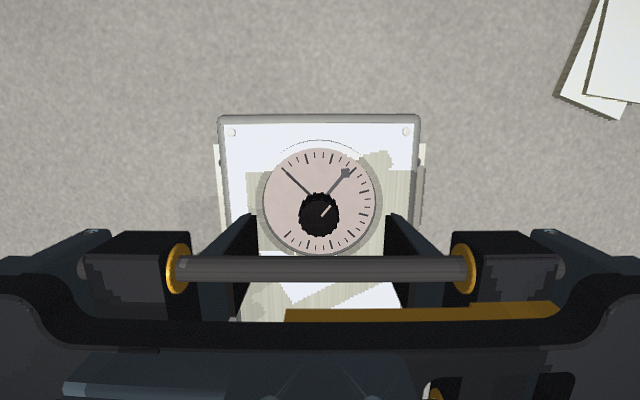

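```bash
python3 - <<'E'
from h import *
p,f=load('w2'); q,_=load('w1')
print(atz(p,(319.5,203),78),atz(p,(319,214.5),116),atz(p,(319.3,201),78))
print(tri((q,(322.3,99.5)),(p,(319,214.5))))
for d in env.look_for('wrist','peak_knob_grip'): print(d)
cv2.imwrite('pics/w2a.png',cv2.resize(f[130:265,240:400],None,fx=4.5,fy=4.4,interpolation=cv2.INTER_CUBIC))
E
```

```text
[517.7876406  288.50593953  78.        ] [517.58773425 290.43588024 116.        ] [517.60907871 290.34186602  78.        ]
(array([517.54985047, 288.13642462, 109.08032974]), [np.float64(0.0048648252285957835), np.float64(0.004864825228433644)])
{'xyz': [515.3, 291.7, 114.3], 'conf': 0.61}
```

View pics/w2a.png

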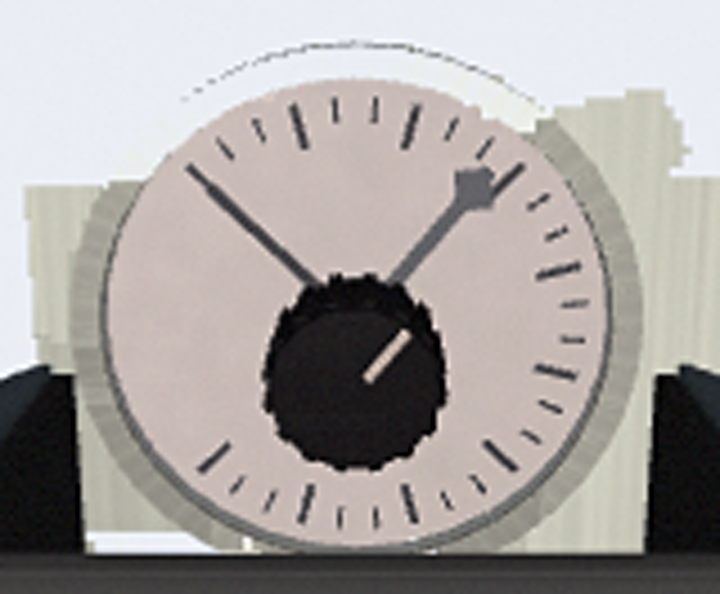

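{"api": "jog_arm", "payload": {
  "deltas": [
    [[0.001, 0, 0.03, 0, 0.06], [0.001, 0, 0.06, 0, 0.05], [0.001, 0, 0.068, 0, 0.045], [0.001, 0, 0.068, 0, 0.03], [0.001, 0, 0.068, 0, 0.02], [0.001, 0, 0.068, 0, 0.02], [0.001, 0, 0.068, 0, 0.02], [0.001, 0, 0.068, 0, 0.02]]
  ],
  "grip_force": 14
}}

```text
time_s: 4.32
ee_pos: [515.7, 288.8, 103.6]
ee_rot: [-179.8, -0.1, 89.9]
force: [-12.2, 2.2, 8.7]
gripper_width: 29.5
```

```bash
python3 - <<'E'
from h import *
st(); p,f=shot('wrist','w3'); st()
E
```

```text
t 4.32 pos [515.7 288.8 103.6] rot [-1.7978e+02 -6.0000e-02  8.9930e+01] F [-12.2   2.2   8.7] T [ 0.17  1.88 -0.03] w 29.5 q [28.1 25.8 97.6  0.2 56.7 28. ]
t 4.37 pos [515.7 288.8 103.6] rot [-1.798e+02 -5.000e-02  8.995e+01] F [-6.9  0.2  7.4] T [ 0.02  1.35 -0.01] w 29.9 q [28.1 25.8 97.6  0.2 56.7 28. ]
```

View pics/w3.png

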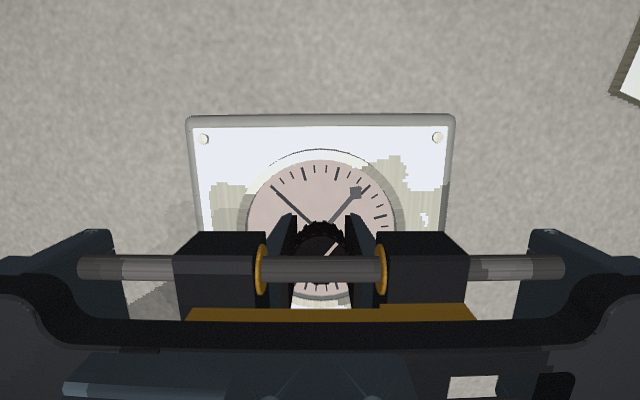

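{"api": "jog_arm", "payload": {
  "deltas": [
    [[0.0, -0.0015, -0.001, -5, 0.02], [0.0, -0.0015, -0.001, -11, 0.02], [0.0, -0.0015, -0.001, -17, 0.02], [0.0, -0.0015, -0.001, -23, 0.02], [0.0, -0.0015, -0.001, -29, 0.02], [0.0, -0.0015, -0.001, -35, 0.02], [0.0, -0.0015, -0.001, -41, 0.02], [0.0, -0.0015, -0.001, -47, 0.02], [0.0, -0.0015, -0.001, -53, 0.02], [0.0, -0.0015, -0.001, -59, 0.02], [0.0, -0.0015, -0.001, -65, 0.02], [0.0, -0.0015, -0.001, -65, 0.02]]
  ]
}}

```text
time_s: 5.37
ee_pos: [515.1, 288.5, 103.7]
ee_rot: [-180.0, -0.1, 155.1]
force: [-3.7, -0.9, 2.7]
gripper_width: 29.7
```

```bash
python3 - <<'E'
from h import *
st(); p,f=shot('wrist','w4'); st()
E
```

```text
t 5.37 pos [515.1 288.5 103.7] rot [-1.7996e+02 -8.0000e-02  1.5510e+02] F [-3.7 -0.9  2.7] T [-0.12  0.74  0.02] w 29.7 q [ 28.1  25.7  97.8   0.   56.6 -37. ]
t 5.42 pos [515.1 288.5 103.7] rot [-1.7996e+02 -8.0000e-02  1.5488e+02] F [-4.4  0.1  3.8] T [-0.08  0.88  0.01] w 29.7 q [ 28.1  25.7  97.8   0.   56.6 -36.8]
```

View pics/w4.png

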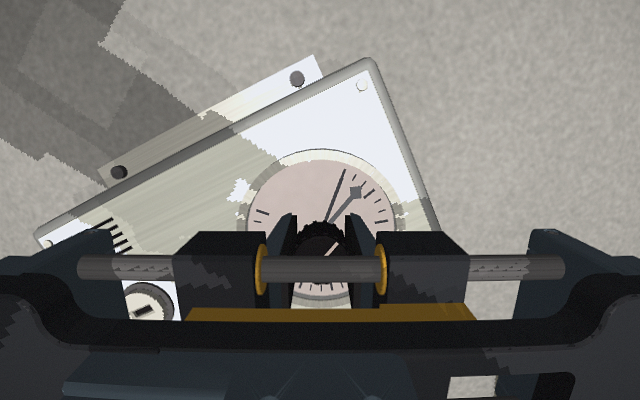

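{"api": "jog_arm", "payload": {
  "deltas": [
    [[0.0, 0, 0, -3, 0.02], [0.0, 0, 0, -6, 0.02], [0.0, 0, 0, -9, 0.02], [0.0, 0, 0, -12, 0.02], [0.0, 0, 0, -12, 0.02]]
  ]
}}

```text
time_s: 5.83
ee_pos: [515.1, 288.4, 103.7]
ee_rot: [-180.0, -0.1, 166.9]
force: [-6.4, -0.2, 4.8]
gripper_width: 29.8
```

```bash
python3 - <<'E'
from h import *
st(); p,f=shot('wrist','w5'); st()
cv2.imwrite('pics/w5a.png',cv2.resize(f[130:265,240:400],None,fx=4.5,fy=4.4,interpolation=cv2.INTER_CUBIC))
E
```

```text
t 5.83 pos [515.1 288.4 103.7] rot [-1.7997e+02 -9.0000e-02  1.6689e+02] F [-6.4 -0.2  4.8] T [-0.16  0.99 -0.09] w 29.8 q [ 28.1  25.7  97.8   0.   56.6 -48.8]
t 5.88 pos [515.1 288.4 103.7] rot [-1.7997e+02 -9.0000e-02  1.6681e+02] F [-5.4 -1.5  4.5] T [-0.16  0.89  0.01] w 29.7 q [ 28.1  25.7  97.8   0.   56.6 -48.7]
```

View pics/w5a.png

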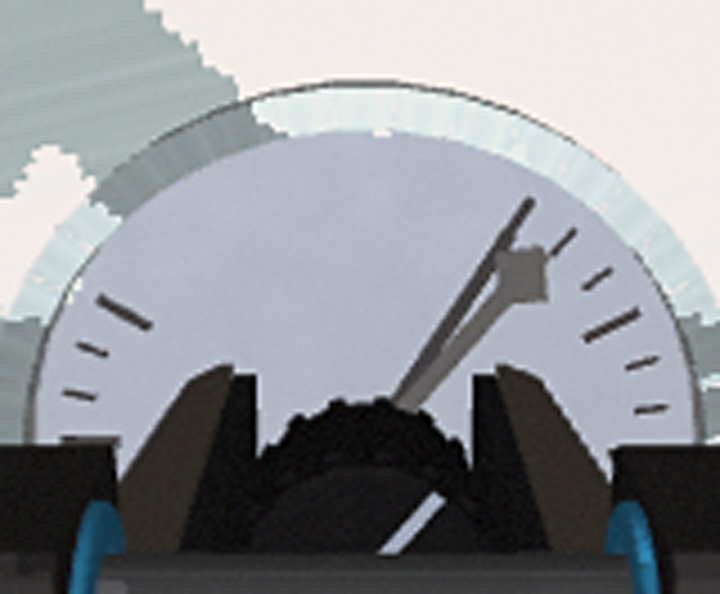

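{"api": "jog_arm", "payload": {
  "deltas": [
    [[0.0, 0, 0, -3, 0.02], [0.0, 0, 0, -6, 0.02], [0.0, 0, 0, -8, 0.02], [0.0, 0, 0, -8, 0.02]]
  ]
}}

```text
time_s: 6.22
ee_pos: [516.4, 288.3, 103.6]
ee_rot: [180.0, 0.1, 174.8]
force: [-1.7, -1.4, 3.8]
gripper_width: 29.8
```

```bash
python3 - <<'E'
from h import *
st(); p,f=shot('wrist','w6'); st()
cv2.imwrite('pics/w6a.png',cv2.resize(f[130:265,240:400],None,fx=4.5,fy=4.4,interpolation=cv2.INTER_CUBIC))
E
```

```text
t 6.22 pos [516.4 288.3 103.6] rot [1.8000e+02 6.0000e-02 1.7484e+02] F [-1.7 -1.4  3.8] T [-0.35  0.37 -0.19] w 29.8 q [ 28.1  25.8  97.7  -0.   56.5 -56.7]
t 6.27 pos [516.4 288.3 103.6] rot [1.8000e+02 6.0000e-02 1.7481e+02] F [-1.3 -2.1  4. ] T [-0.34  0.42 -0.16] w 29.4 q [ 28.1  25.8  97.7  -0.   56.5 -56.7]
```

View pics/w6a.png

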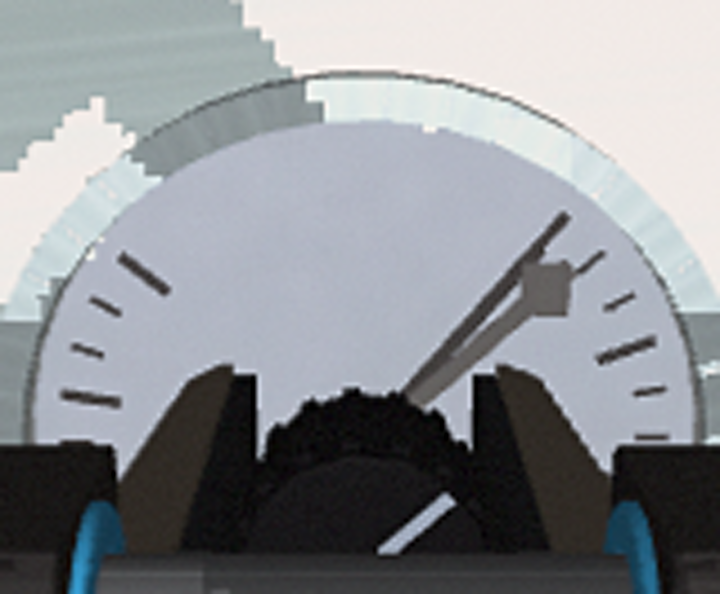

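{"api": "jog_arm", "payload": {
  "deltas": [
    [[0.0, 0, 0, 0, 0.06], [0.0, 0, 0, 0, 0.06], [0.0, 0, 0, 0, 0.06], [0, 0, -0.03, 0, 0.06], [0, 0, -0.07, 0, 0.06], [0, 0, -0.11, 0, 0.06], [0, 0, -0.11, 0, 0.06]]
  ]
}}

```text
time_s: 6.85
ee_pos: [520.1, 290.8, 221.5]
ee_rot: [179.5, 0.8, 175.0]
force: [1.6, 0.5, 0.4]
gripper_width: 60.4
```

```bash
python3 - <<'E'
from h import *
st(); p,f=shot('wrist','w7'); st()
cv2.imwrite('pics/w7a.png',cv2.resize(f[130:265,240:400],None,fx=4.5,fy=4.4,interpolation=cv2.INTER_CUBIC))
print(delta((516,288.5,-7+220,175),(510,-180,260,90)))
E
```

```text
t 6.85 pos [520.1 290.8 221.5] rot [179.47   0.81 174.97] F [1.6 0.5 0.4] T [ 0.06 -0.05 -0.  ] w 60.4 q [ 28.1  20.1  88.4   0.   70.6 -56.9]
t 6.9 pos [518.7 290.  217.9] rot [179.64   0.55 174.98] F [-0.2  0.9 -0. ] T [-0.03  0.01  0.06] w 60.0 q [ 28.1  20.2  88.7   0.   70.4 -56.9]
[-0.03486, -0.46724, -0.047, 85]
```

View pics/w7a.png

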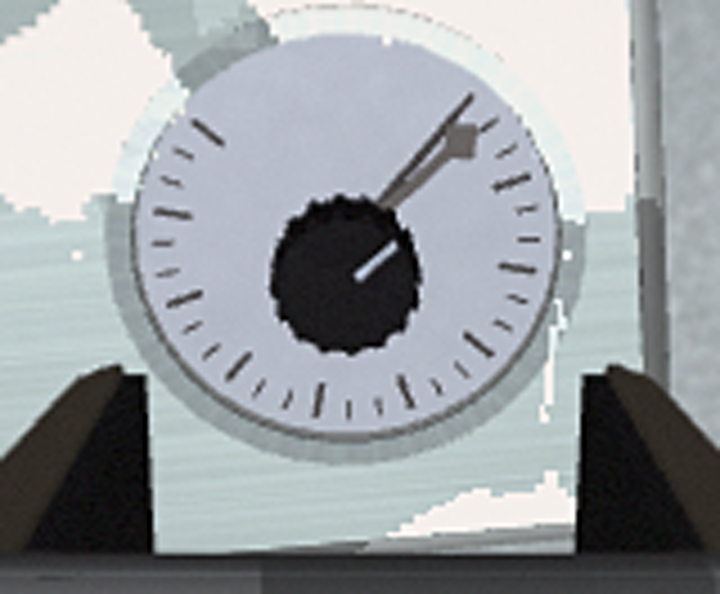

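{"api": "jog_arm", "payload": {
  "deltas": [
    [[-0.0348, -0.467, -0.047, 85, 0.06], [-0.0348, -0.467, -0.047, 85, 0.06], [-0.0348, -0.467, -0.047, 85, 0.06], [-0.0348, -0.467, -0.047, 85, 0.06], [-0.0348, -0.467, -0.047, 85, 0.06], [-0.0348, -0.467, -0.047, 85, 0.06], [-0.0348, -0.467, -0.047, 85, 0.06], [-0.0348, -0.467, -0.047, 85, 0.06], [-0.0348, -0.467, -0.047, 85, 0.06], [-0.0348, -0.467, -0.047, 85, 0.06], [-0.0348, -0.467, -0.047, 85, 0.06], [-0.0348, -0.467, -0.047, 85, 0.06], [-0.0348, -0.467, -0.047, 85, 0.06], [-0.0348, -0.467, -0.047, 85, 0.06], [-0.0348, -0.467, -0.047, 85, 0.06], [-0.0348, -0.467, -0.047, 85, 0.06], [-0.0348, -0.467, -0.047, 85, 0.06]]
  ]
}}

```text
time_s: 8.32
ee_pos: [510.0, -178.4, 259.7]
ee_rot: [-180.0, -0.0, 90.2]
force: [0.2, -0.0, -0.1]
gripper_width: 59.9
```

```bash
python3 - <<'E'
from h import *
st(); p,f=shot('wrist','k1')
for n in ["alarm_key_bow","round_key_bow","tee_key_bow","key_stand"]:
    print(n,[(np.round(d['xyz'],1),round(d['conf'],2)) for d in env.look_for('wrist',n)][:3])
st()
E
```

```text
t 8.32 pos [ 510.  -178.4  259.7] rot [-1.7997e+02 -3.0000e-02  9.0160e+01] F [ 0.2 -0.  -0.1] T [-0.09  0.05  0.03] w 59.9 q [-20.5  14.2  91.3   0.   74.5 -20.7]
alarm_key_bow [(array([ 518.2, -110.1,   66.9]), 0.55)]
round_key_bow [(array([ 493.6, -197.3,   63.4]), 0.75)]
tee_key_bow [(array([ 509.3, -154.1,   68.7]), 0.61)]
key_stand [(array([ 509. , -150.9,   28.2]), 0.93)]
t 8.57 pos [ 510.1 -179.2  260. ] rot [179.99  -0.    90.06] F [ 0.5  0.5 -0.6] T [-0.1   0.07 -0.03] w 60.1 q [-20.6  14.2  91.2   0.   74.5 -20.6]
```

View pics/k1.png

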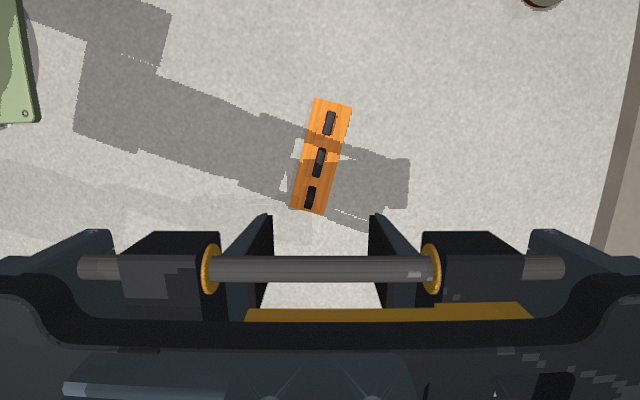

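```bash
python3 - <<'E'
from h import *
p,f=load('k1'); a=cv2.resize(f[95:220,270:370],None,fx=4.6,fy=4.6,interpolation=cv2.INTER_CUBIC)
g=cv2.imread('pics/side0.png'); b=cv2.resize(g[200:270,340:415],None,fx=4.5,fy=8.2*575/574,interpolation=cv2.INTER_CUBIC)
b=cv2.resize(g[200:270,340:415],(338,316),interpolation=cv2.INTER_CUBIC)
c=np.zeros((575,800,3),np.uint8); c[:a.shape[0],:460]=a[:575]; c[:316,461:799]=b; cv2.imwrite('pics/k1a.png',c)
E
```

```text
(no output)
```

View pics/k1a.png

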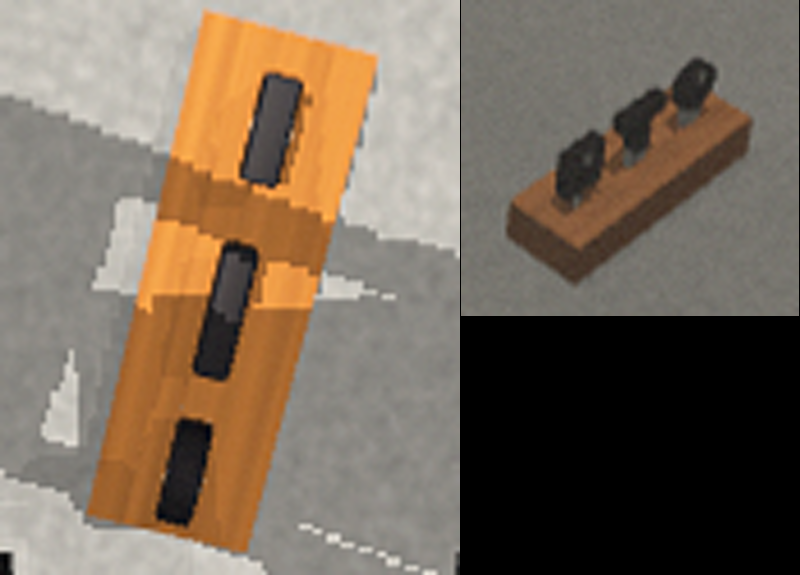

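```bash
python3 - <<'E'
from h import *
p,f=load('k1')
A=[atz(p,uv,68) for uv in [(328.9,123.0),(318.9,162.4),(310,197.4)]]
print(np.round(A,1)); d=A[0]-A[2]; print(np.linalg.norm(d),np.degrees(np.arctan2(-d[0],d[1])))
# short edges of the alarm key
for uv in [(262,73),(302,82),(281,187),(240,180)]:
    print(atz(p,(270+uv[0]/4.6,95+uv[1]/4.6),68).round(1))
for uv in [(206,12),(377,57),(88,516),(247,552)]:
    print('blk',atz(p,(270+uv[0]/4.6,95+uv[1]/4.6),28).round(1))
E
```

```text
[[ 521.1 -109.3   68. ]
 [ 509.6 -155.4   68. ]
 [ 498.6 -198.9   68. ]]
92.34089829705393 -14.068051117426243
[518.7 -95.7  68. ]
[528.8 -97.8  68. ]
[ 523.8 -123.8   68. ]
[ 513.3 -122.1   68. ]
blk [503.9 -78.2  28. ]
blk [551.6 -89.9  28. ]
blk [ 468.  -223.7   28. ]
blk [ 516.2 -235.    28. ]
```

```bash
python3 - <<'E'
from h import *
print(delta((510,-180,260,90),(520.5,-110,150,76.1)))
E
```

```text
[0.07, 0.0105, 0.11, 13.9]
```

{"api": "jog_arm", "payload": {
  "deltas": [
    [[0.07, 0.0105, 0.11, 13.9, 0.05], [0.07, 0.0105, 0.11, 13.9, 0.05], [0.07, 0.0105, 0.11, 13.9, 0.05], [0.07, 0.0105, 0.11, 13.9, 0.05], [0.07, 0.0105, 0.11, 13.9, 0.05], [0.07, 0.0105, 0.11, 13.9, 0.05], [0.07, 0.0105, 0.11, 13.9, 0.05]]
  ]
}}

```text
time_s: 9.15
ee_pos: [522.0, -110.9, 152.0]
ee_rot: [179.8, 0.0, 76.1]
force: [0.5, -0.4, 1.3]
gripper_width: 49.9
```

```bash
python3 - <<'E'
from h import *
st(); p,f=shot('wrist','k2')
for n in ["alarm_key_bow","round_key_bow","tee_key_bow"]:
    print(n,[(np.round(d['xyz'],1),round(d['conf'],2)) for d in env.look_for('wrist',n)][:3])
st()
p2,f2=shot('side','s2')
cv2.imwrite('pics/k2a.png',cv2.resize(f[:,:,::-1][110:310,200:440],None,fx=3,fy=3,interpolation=cv2.INTER_CUBIC))
E
```

```text
t 9.15 pos [ 522.  -110.9  152. ] rot [1.7975e+02 2.0000e-02 7.6090e+01] F [ 0.5 -0.4  1.3] T [-0.04  0.07  0.03] w 49.9 q [-13.2  18.2 102.1  -0.   59.5   0.7]
alarm_key_bow [(array([ 518.5, -106.5,   69. ]), 0.72)]
round_key_bow [(array([ 498.3, -197.2,   65. ]), 0.77)]
tee_key_bow [(array([ 509.5, -144.9,   66.7]), 0.83)]
t 9.35 pos [ 521.2 -110.6  151.3] rot [179.84  -0.    76.05] F [-0.8  0.9 -0. ] T [-0.12  0.05  0.02] w 49.8 q [-13.2  18.2 102.2  -0.   59.5   0.7]
```

View pics/k2a.png

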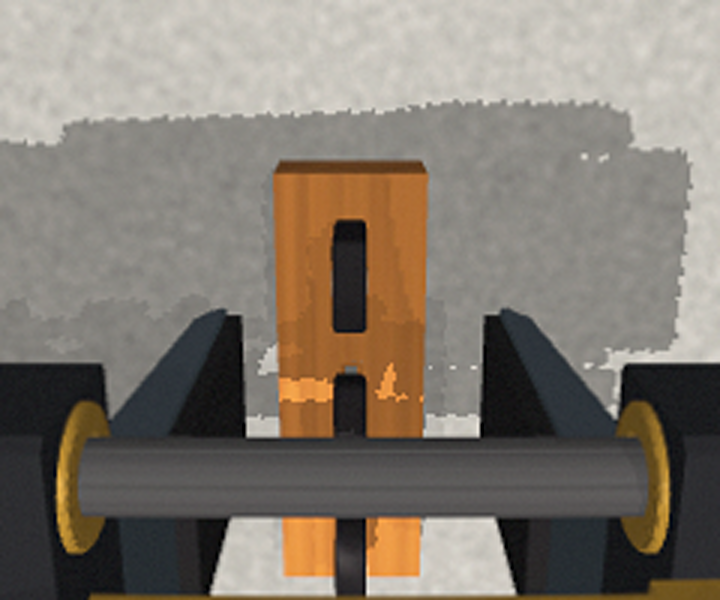

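View pics/s2.png

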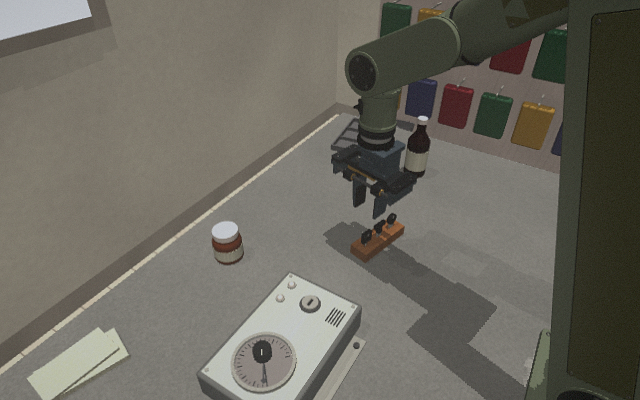

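```bash
python3 - <<'E'
from h import *
p,f=load('k2'); q,_=load('k1')
for r in (222,238,332): print(r, atz(p,(200+349/3,110+r/3),68).round(1))
print(atz(p,(200+332/3,110+283/3),68).round(1),atz(p,(200+366/3,110+283/3),68).round(1))
# predicted pixel outlines of key for candidate centre
c,s=np.cos(np.radians(-13.9)),np.sin(np.radians(-13.9))
for X0 in [(521.2,-110),(519.4,-110)]:
  for dy,z in [(14,68),(14,38),(-14,68),(0,68)]:
    print(X0,dy,z,((proj(p,[X0[0]-s*dy,X0[1]+c*dy,z])-[200,110])*3).round(0), ((proj(q,[X0[0]-s*dy,X0[1]+c*dy,z])-[270,95])*4.6).round(0))
# block corners px in k2a: (275,173),(427,173) top z=28
for uv in [(275,173),(427,173),(284,576),(420,576)]: print(atz(p,(200+uv[0]/3,110+uv[1]/3),28).round(1))
a,_2=tri((p,(200+349/3,110+332/3)),(q,(270+260/4.6,95+184/4.6))); print('tri -y end of bow',a.round(1),_2)
E
```

```text
222 [525.6 -90.9  68. ]
238 [524.4 -95.3  68. ]
332 [ 517.6 -122.6   68. ]
[ 516.5 -107.    68. ] [ 525.9 -109.3   68. ]
(521.2, -110) 14 68 [350. 241.] [285.  76.]
(521.2, -110) 14 38 [351. 219.] [281.  79.]
(521.2, -110) -14 68 [351. 335.] [258. 186.]
(521.2, -110) 0 68 [351. 289.] [271. 132.]
(519.4, -110) 14 68 [344. 243.] [278.  76.]
(519.4, -110) 14 38 [346. 221.] [275.  79.]
(519.4, -110) -14 68 [345. 337.] [251. 186.]
(519.4, -110) 0 68 [344. 290.] [264. 132.]
[503.8 -77.7  28. ]
[551.5 -89.6  28. ]
[ 467.1 -223.3   28. ]
[ 516.  -235.5   28. ]
tri -y end of bow [ 518.  -122.9   67.5] [np.float64(0.4746022686497767), np.float64(0.47460226864967126)]
```

{"api": "jog_arm", "payload": {
  "deltas": [
    [[0.0006, -0.0007, 0.04, 0, 0.045], [0.0006, -0.0007, 0.075, 0, 0.04], [0.0006, -0.0007, 0.098, 0, 0.03], [0.0006, -0.0007, 0.098, 0, 0.025], [0.0006, -0.0007, 0.098, 0, 0.018], [0.0006, -0.0007, 0.098, 0, 0.005], [0.0006, -0.0007, 0.098, 0, 0.005], [0.0006, -0.0007, 0.098, 0, 0.005], [0.0006, -0.0007, 0.098, 0, 0.005]]
  ],
  "grip_force": 25
}}

```text
time_s: 10.15
ee_pos: [519.8, -109.0, 53.5]
ee_rot: [180.0, 0.0, 76.1]
force: [-3.7, 0.3, 6.8]
gripper_width: 9.9
```

```bash
python3 - <<'E'
from h import *
st(); p,f=shot('wrist','k3');st()
cv2.imwrite('pics/k3a.png',cv2.resize(f[:,:,::-1][110:310,200:440],None,fx=3,fy=3,interpolation=cv2.INTER_CUBIC))
E
```

```text
t 10.15 pos [ 519.8 -109.    53.5] rot [179.97   0.    76.11] F [-3.7  0.3  6.8] T [0.09 0.92 0.02] w 9.9 q [-13.1  24.6 109.   -0.   46.3   0.8]
t 10.2 pos [ 519.8 -109.    53.5] rot [179.97   0.    76.11] F [-3.8  1.2  7.3] T [-0.03  0.91 -0.06] w 9.7 q [-13.1  24.6 109.   -0.   46.3   0.8]
```

View pics/k3a.png

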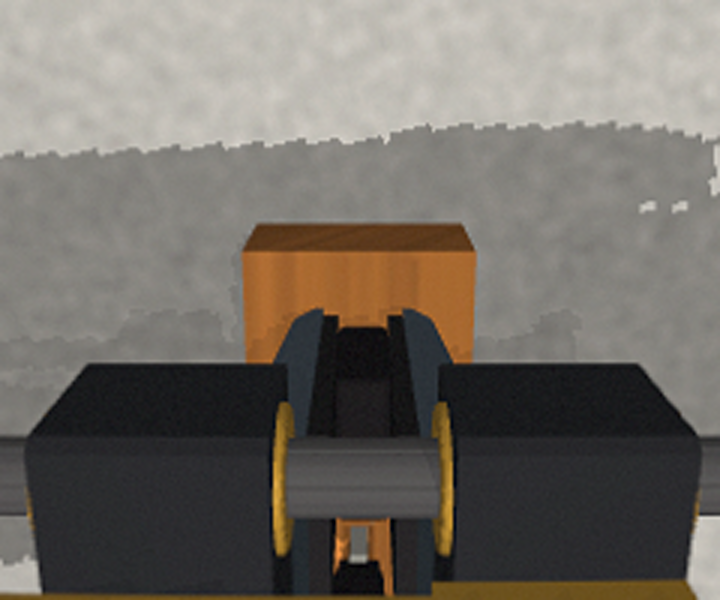

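{"api": "jog_arm", "payload": {
  "deltas": [
    [[0, 0, 0, 0, 0.005], [0, 0, -0.008, 0, 0.005], [0, 0, -0.018, 0, 0.005], [0, 0, -0.03, 0, 0.005], [0, 0, -0.05, 0, 0.005], [0, 0, -0.08, 0, 0.005], [0, 0, -0.11, 0, 0.005], [0, 0, -0.138, 0, 0.005], [0, 0, -0.138, 0, 0.005]]
  ],
  "grip_force": 45
}}

```text
time_s: 10.95
ee_pos: [524.2, -109.9, 197.4]
ee_rot: [179.1, -0.0, 76.1]
force: [1.8, -0.3, -0.1]
gripper_width: 9.9
```

```bash
python3 - <<'E'
from h import *
st(); p,f=shot('wrist','k4');p2,f2=shot('side','s4');st()
b=f2[:,:,::-1]
a=cv2.resize(f[:,:,::-1][110:310,200:440],None,fx=1.65,fy=1.65,interpolation=cv2.INTER_CUBIC)
c=cv2.resize(b[140:270,310:440],None,fx=3,fy=3,interpolation=cv2.INTER_CUBIC)
o=np.zeros((400,800,3),np.uint8);o[:a.shape[0],:a.shape[1]]=a;o[:390,400:790]=c;cv2.imwrite('pics/k4a.png',o)
print(delta((520,-109.3,190,76.1),(516.3,141.2,190,90)))
E
```

```text
t 10.95 pos [ 524.2 -109.9  197.4] rot [ 1.7912e+02 -3.0000e-02  7.6100e+01] F [ 1.8 -0.3 -0.1] T [-0.09  0.01 -0.01] w 9.9 q [-13.1  15.7  98.5   0.   64.9   0.8]
t 11.05 pos [ 521.2 -109.3  192.2] rot [ 1.7968e+02 -1.0000e-02  7.6110e+01] F [-0.9  0.1 -1.1] T [-0.07  0.06 -0.05] w 9.6 q [-13.1  16.   98.9   0.   64.8   0.8]
[0.24228, -0.06377, -0.0, -13.9]
```

View pics/k4a.png

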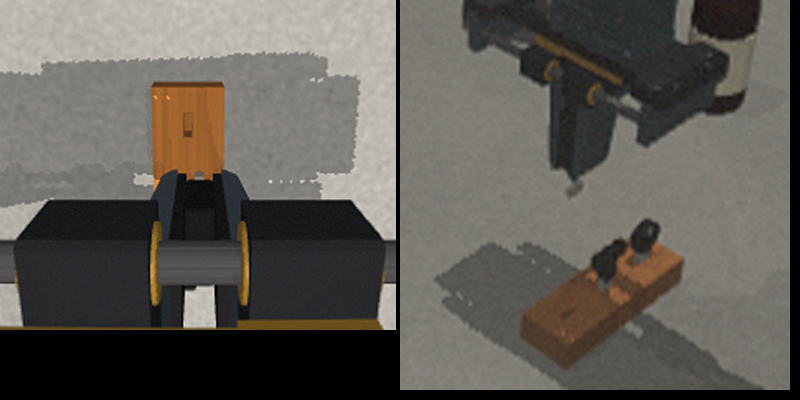

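{"api": "jog_arm", "payload": {
  "deltas": [
    [[0.2423, -0.0638, 0, -13.9, 0.005], [0.2423, -0.0638, 0, -13.9, 0.005], [0.2423, -0.0638, 0, -13.9, 0.005], [0.2423, -0.0638, 0, -13.9, 0.005], [0.2423, -0.0638, 0, -13.9, 0.005], [0.2423, -0.0638, 0, -13.9, 0.005], [0.2423, -0.0638, 0.01, -13.9, 0.005], [0.2423, -0.0638, 0.03, -13.9, 0.005], [0.2423, -0.0638, 0.045, -13.9, 0.005], [0.2423, -0.0638, 0.045, -13.9, 0.005], [0.2423, -0.0638, 0.045, -13.9, 0.005]]
  ]
}}

```text
time_s: 11.97
ee_pos: [515.4, 141.1, 143.6]
ee_rot: [-179.8, 0.0, 90.0]
force: [0.1, 0.1, 0.2]
gripper_width: 10.1
```

```bash
python3 - <<'E'
from h import *
st(); p,f=shot('wrist','l1');p2,f2=shot('side','s5');st()
cv2.imwrite('pics/l1a.png',cv2.resize(f[:,:,::-1][110:310,200:440],None,fx=3,fy=3,interpolation=cv2.INTER_CUBIC))
cv2.imwrite('pics/s5a.png',cv2.resize(f2[:,:,::-1][190:330,220:400],None,fx=4,fy=4,interpolation=cv2.INTER_CUBIC))
E
```

```text
t 11.97 pos [515.4 141.1 143.6] rot [-1.7982e+02  5.0000e-02  9.0000e+01] F [0.1 0.1 0.2] T [-0.07  0.04 -0.02] w 10.1 q [ 14.1  18.9 102.3  -0.   58.9  14.1]
t 12.07 pos [516.7 141.2 145.4] rot [ 1.7995e+02 -1.0000e-02  8.9970e+01] F [-0.6 -0.4  0. ] T [-0.09 -0.02  0.05] w 9.6 q [ 14.1  18.8 102.2   0.   58.9  14.1]
```

View pics/l1a.png

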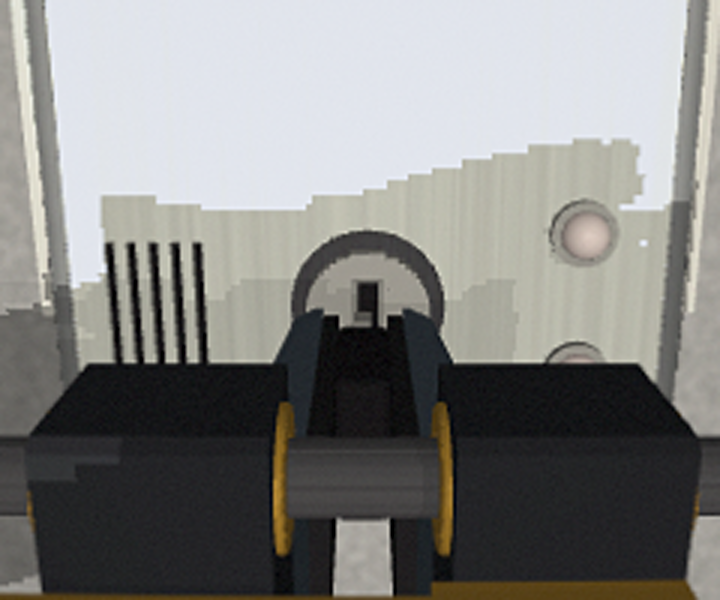

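View pics/s5a.png

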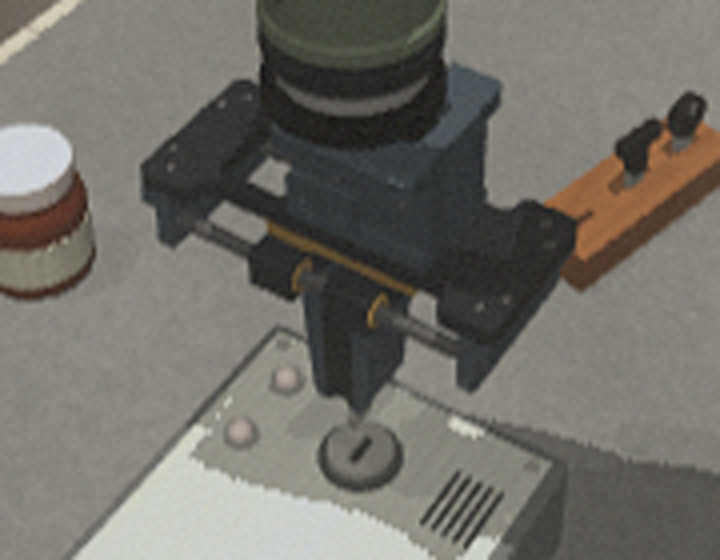

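```bash
python3 - <<'E'
from h import *
st(); p,f=shot('wrist','l2');st()
cv2.imwrite('pics/l2a.png',cv2.resize(f[:,:,::-1][175:225,290:360],None,fx=11,fy=11,interpolation=cv2.INTER_CUBIC))
c=np.array([517,141,78.])
for X in [(517,141,78),(517,149.3,78),(517,132.7,78),(517,157.5,78),(500.5,141,78),(533.5,141,78)]: print(X,((proj(p,X)-[290,175])*11).round(0))
s=env.state(); R=Rot(s['ee_rot'])
for dy in (7.5,0,-7.5):
  for dz in (45.5,35.5): print('key tip',dy,dz,((proj(p,s['ee_pos']+R@np.array([dy,0,dz]))-[290,175])*11).round(0))
E
```

```text
t 12.07 pos [516.7 141.2 145.4] rot [ 1.7995e+02 -1.0000e-02  8.9970e+01] F [-0.6 -0.4  0. ] T [-0.09 -0.02  0.05] w 9.6 q [ 14.1  18.8 102.2   0.   58.9  14.1]
t 12.12 pos [516.9 141.3 145.7] rot [ 1.7991e+02 -3.0000e-02  8.9970e+01] F [ 0.1 -0.4 -0.2] T [-0.04  0.04 -0.02] w 9.9 q [ 14.1  18.8 102.2   0.   58.9  14.1]
(517, 141, 78) [317. 416.]
(517, 149.3, 78) [317. 307.]
(517, 132.7, 78) [317. 523.]
(517, 157.5, 78) [317. 197.]
(500.5, 141, 78) [ 91. 416.]
(533.5, 141, 78) [542. 416.]
key tip 7.5 45.5 [315. 407.]
key tip 7.5 35.5 [314. 456.]
key tip 0 45.5 [315. 515.]
key tip 0 35.5 [314. 569.]
key tip -7.5 45.5 [315. 621.]
key tip -7.5 35.5 [314. 678.]
```

View pics/l2a.png

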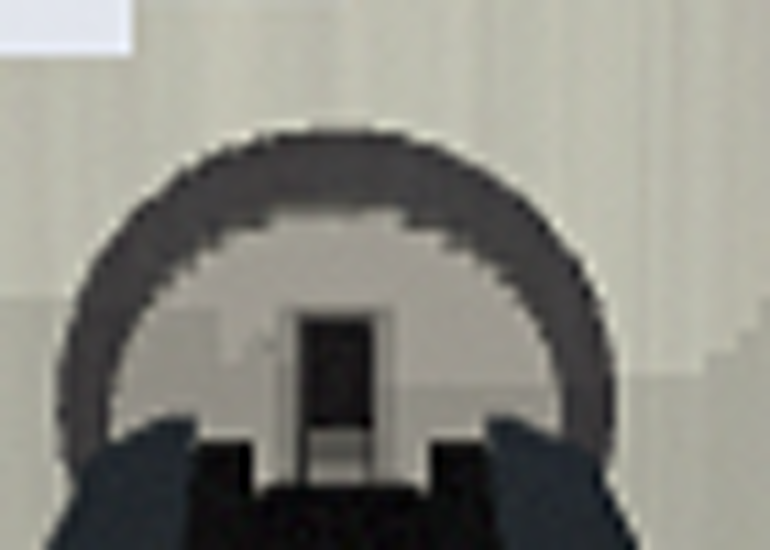

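{"api": "jog_arm", "payload": {
  "deltas": [
    [[0, 0, 0.01, 0, 0.005], [0, 0, 0.018, 0, 0.005], [0, 0, 0.021, 0, 0.005], [0, 0, 0.024, 0, 0.005], [0, 0, 0.026, 0, 0.005], [0, 0, 0.026, 0, 0.005]]
  ]
}}

```text
time_s: 12.62
ee_pos: [516.0, 141.5, 118.5]
ee_rot: [-179.9, 0.0, 90.0]
force: [-0.7, 0.0, 0.1]
gripper_width: 10.0
```

```bash
python3 - <<'E'
from h import *
st(); p,f=shot('wrist','l3');p2,f2=shot('side','s6');st()
a=cv2.resize(f[:,:,::-1][165:265,250:390],None,fx=5.5,fy=5.5,interpolation=cv2.INTER_CUBIC)
cv2.imwrite('pics/l3a.png',a)
cv2.imwrite('pics/s6a.png',cv2.resize(f2[:,:,::-1][240:330,260:360],None,fx=6,fy=6,interpolation=cv2.INTER_CUBIC))
E
```

```text
t 12.62 pos [516.  141.5 118.5] rot [-1.7995e+02  1.0000e-02  9.0000e+01] F [-0.7  0.   0.1] T [-0.1   0.   -0.03] w 10.0 q [ 14.1  20.4 104.2   0.   55.4  14.1]
t 12.72 pos [516.3 141.5 119. ] rot [-180.      0.     90.01] F [ 0.4 -0.6 -0.6] T [-0.19  0.04  0.02] w 9.8 q [ 14.1  20.4 104.2  -0.   55.4  14.1]
```

View pics/l3a.png

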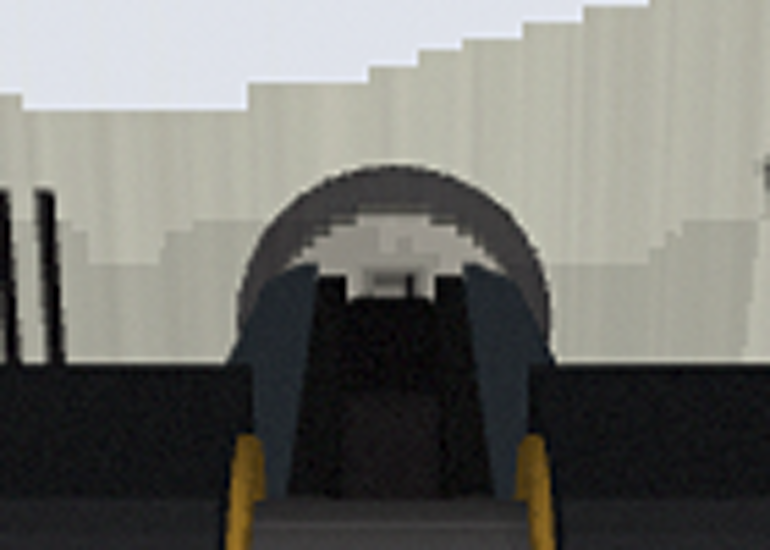

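View pics/s6a.png

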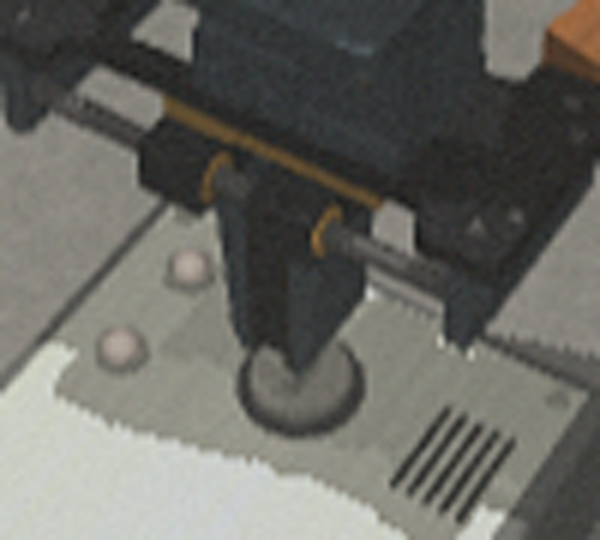

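{"api": "jog_arm", "payload": {
  "deltas": [
    [[0, 0.0003, 0.002, 0, 0.005], [0, 0.0003, 0.004, 3, 0.005], [0, 0.0003, 0.006, -3, 0.005], [0, 0.0003, 0.008, 3, 0.005], [0, 0.0003, 0.01, -3, 0.005], [0, 0.0003, 0.012, 3, 0.005], [0, 0.0003, 0.013, -3, 0.005], [0, 0.0003, 0.014, 0, 0.005]]
  ],
  "grip_force": 50
}}

```text
time_s: 13.38
ee_pos: [517.1, 141.7, 106.7]
ee_rot: [179.9, -0.0, 90.2]
force: [-2.9, -1.2, 15.2]
gripper_width: 10.0
```

```bash
python3 - <<'E'
from h import *
st()
E
```

```text
t 13.38 pos [517.1 141.7 106.7] rot [ 1.799e+02 -3.000e-02  9.015e+01] F [-2.9 -1.2 15.2] T [-0.23  0.79  0.03] w 10.0 q [ 14.1  21.2 105.    0.   53.7  13.9]
```

{"api": "jog_arm", "payload": {
  "deltas": [
    [[0, 0, 0.0015, 3, 0.005], [0, 0, 0.002, -3, 0.005], [0, 0, 0.0025, 3, 0.005], [0, 0, 0.003, -3, 0.005], [0, 0, 0.003, 0, 0.005], [0, 0, 0.003, 0, 0.005]]
  ],
  "grip_force": 55
}}

```text
time_s: 13.88
ee_pos: [517.2, 141.9, 106.4]
ee_rot: [179.8, -0.1, 89.9]
force: [-6.6, -1.7, 25.2]
gripper_width: 9.7
```

```bash
python3 - <<'E'
from h import *
st(); p,f=shot('wrist','l4');p2,f2=shot('side','s7');st()
a=cv2.resize(f[:,:,::-1][165:265,250:390],None,fx=5.5,fy=5.5,interpolation=cv2.INTER_CUBIC)
cv2.imwrite('pics/l4a.png',a)
cv2.imwrite('pics/s7a.png',cv2.resize(f2[:,:,::-1][240:330,260:360],None,fx=6,fy=6,interpolation=cv2.INTER_CUBIC))
E
```

```text
t 13.88 pos [517.2 141.9 106.4] rot [ 1.798e+02 -7.000e-02  8.992e+01] F [-6.6 -1.7 25.2] T [-0.33  1.48 -0.01] w 9.7 q [ 14.1  21.2 105.1   0.   53.5  14.2]
t 13.98 pos [517.1 141.9 106.4] rot [ 1.7981e+02 -7.0000e-02  9.0000e+01] F [-9.3 -1.1 25.7] T [-0.34  1.89 -0.03] w 9.4 q [ 14.1  21.2 105.1   0.   53.5  14.1]
```

View pics/l4a.png

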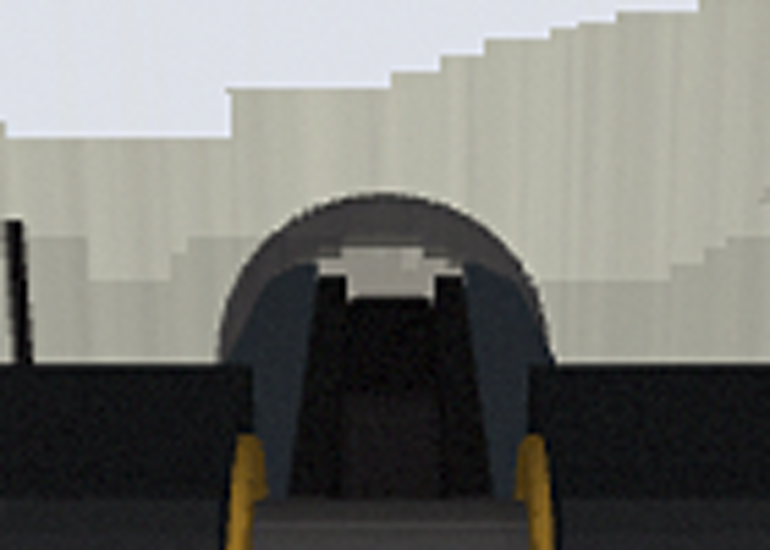

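View pics/s7a.png

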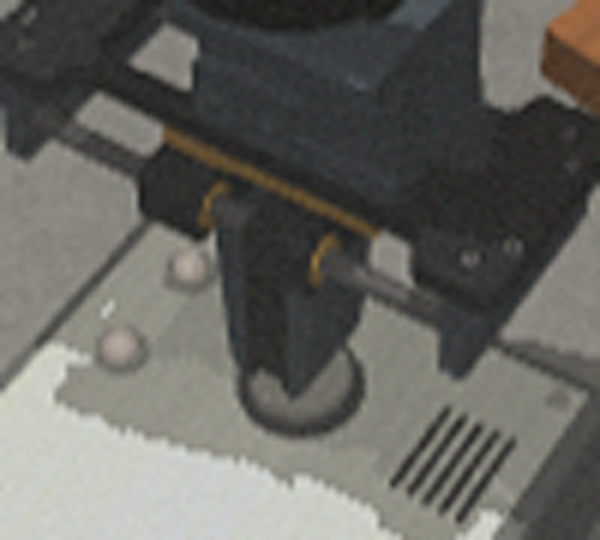

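{"api": "jog_arm", "payload": {
  "deltas": [
    [[0, 0, -0.0015, 5, 0.005], [0, 0, -0.0015, 11, 0.005], [0, 0, -0.0015, 17, 0.005], [0, 0, -0.0015, 23, 0.005], [0, 0, -0.0015, 29, 0.005], [0, 0, -0.0015, 35, 0.005], [0, 0, -0.0015, 41, 0.005], [0, 0, -0.0015, 41, 0.005]]
  ],
  "grip_force": 55
}}

```text
time_s: 14.65
ee_pos: [517.0, 141.8, 106.6]
ee_rot: [179.9, -0.1, 48.8]
force: [-5.1, -0.6, 17.8]
gripper_width: 10.1
```

```bash
python3 - <<'E'
from h import *
st(); p,f=shot('wrist','l5');p2,f2=shot('side','s8');st()
a=cv2.resize(f[:,:,::-1][145:265,220:420],None,fx=4,fy=4,interpolation=cv2.INTER_CUBIC)
cv2.imwrite('pics/l5a.png',a)
cv2.imwrite('pics/s8a.png',cv2.resize(f2[:,:,::-1][240:330,260:360],None,fx=6,fy=6,interpolation=cv2.INTER_CUBIC))
E
```

```text
t 14.65 pos [517.  141.8 106.6] rot [ 1.7993e+02 -1.3000e-01  4.8820e+01] F [-5.1 -0.6 17.8] T [-0.33  1.24  0.01] w 10.1 q [ 14.1  21.2 105.1   0.   53.6  55.3]
t 14.75 pos [517.  141.8 106.6] rot [ 1.7993e+02 -1.3000e-01  4.9010e+01] F [-5.5 -1.3 17.8] T [-0.32  1.12  0.07] w 9.3 q [ 14.1  21.2 105.1   0.   53.6  55.1]
```

View pics/l5a.png

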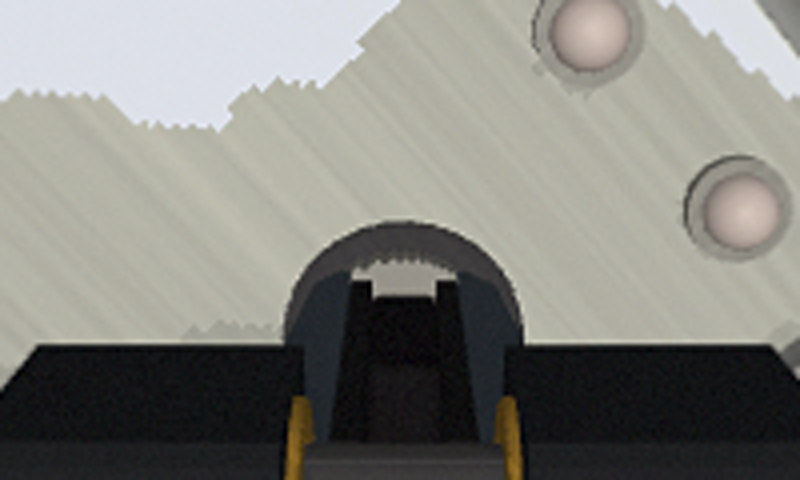

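View pics/s8a.png

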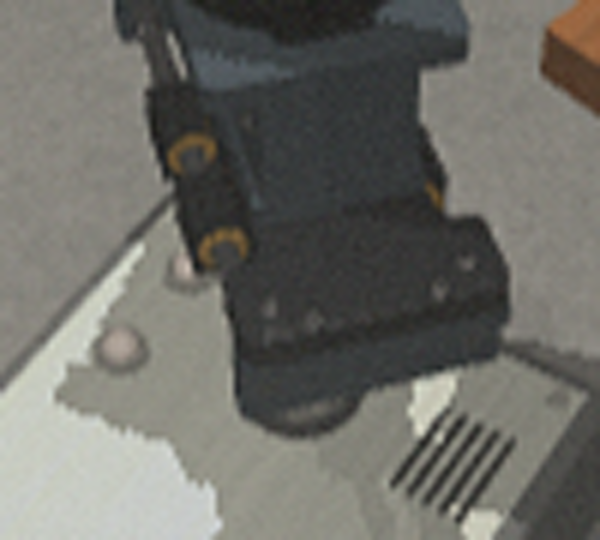

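{"api": "jog_arm", "payload": {
  "deltas": [
    [[0, 0, 0, 6, 0.005], [0, 0, 0, 12, 0.005], [0, 0, 0, 18, 0.005], [0, 0, 0, 24, 0.005], [0, 0, 0, 30, 0.005], [0, 0, 0, 36, 0.005], [0, 0, 0, 41, 0.005], [0, 0, 0, 44, 0.005], [0, 0, 0, 44, 0.005]]
  ]
}}

```text
time_s: 15.5
ee_pos: [517.1, 141.6, 106.6]
ee_rot: [-180.0, -0.2, 4.9]
force: [-5.0, -0.7, 18.0]
gripper_width: 9.6
```

```bash
python3 - <<'E'
from h import *
st(); [env.grab_frame('wrist') for _ in range(4)]; st()
E
```

```text
t 15.5 pos [517.1 141.6 106.6] rot [-1.7999e+02 -1.5000e-01  4.9300e+00] F [-5.  -0.7 18. ] T [-0.41  1.11  0.15] w 9.6 q [ 14.1  21.2 105.1  -0.   53.6  99.2]
t 15.7 pos [517.1 141.6 106.6] rot [-1.7999e+02 -1.6000e-01  5.0400e+00] F [-5.  -1.4 17.3] T [-0.48  1.15  0.08] w 9.5 q [ 14.1  21.2 105.1  -0.   53.6  99.1]
```

{"api": "jog_arm", "payload": {
  "deltas": [
    [[0, 0, 0, 2, 0.005], [0, 0, 0, 4, 0.005], [0, 0, 0, 4, 0.005]]
  ]
}}

```text
time_s: 15.95
ee_pos: [517.1, 141.5, 106.6]
ee_rot: [-180.0, -0.2, 1.0]
force: [-5.4, -1.0, 17.8]
gripper_width: 10.0
```

```bash
python3 - <<'E'
from h import *
st(); T=[]
for _ in range(5): env.grab_frame('side'); T.append(env.state()['torque'][2])
print(np.mean(T)); st()
E
```

```text
t 15.95 pos [517.1 141.5 106.6] rot [-1.7999e+02 -1.5000e-01  9.7000e-01] F [-5.4 -1.  17.8] T [-0.38  1.12  0.14] w 10.0 q [ 14.1  21.2 105.1  -0.   53.6 103.1]
0.10059913509209925
t 16.2 pos [517.1 141.5 106.5] rot [-1.7999e+02 -1.5000e-01  1.0400e+00] F [-5.  -2.5 17.6] T [-0.42  1.12  0.1 ] w 9.7 q [ 14.1  21.2 105.1  -0.   53.6 103.1]
```

{"api": "jog_arm", "payload": {
  "deltas": [
    [[0, 0, 0, 2, 0.005], [0, 0, 0, 4, 0.005], [0, 0, 0, 4, 0.005]]
  ]
}}

```text
time_s: 16.45
ee_pos: [516.9, 141.4, 106.6]
ee_rot: [-180.0, -0.1, -3.0]
force: [-3.0, -2.0, 18.6]
gripper_width: 9.4
```

```bash
python3 - <<'E'
from h import *
st(); T=[]
for _ in range(5): p,f=shot('wrist','l6'); T.append(env.state()['torque'][2])
print(np.mean(T)); st()
cv2.imwrite('pics/l6a.png',cv2.resize(f[:,:,::-1][145:345,200:440],None,fx=3,fy=3,interpolation=cv2.INTER_CUBIC))
E
```

```text
t 16.45 pos [516.9 141.4 106.6] rot [-1.7999e+02 -1.3000e-01 -3.0200e+00] F [-3.  -2.  18.6] T [-0.62  1.2   0.19] w 9.4 q [ 14.1  21.2 105.1  -0.   53.6 107.1]
0.09319574563800657
t 16.7 pos [516.9 141.4 106.6] rot [-1.80e+02 -1.30e-01 -2.96e+00] F [-5.1 -1.3 17.2] T [-0.56  1.16  0.11] w 9.8 q [ 14.1  21.2 105.1  -0.   53.6 107.1]
```

View pics/l6a.png

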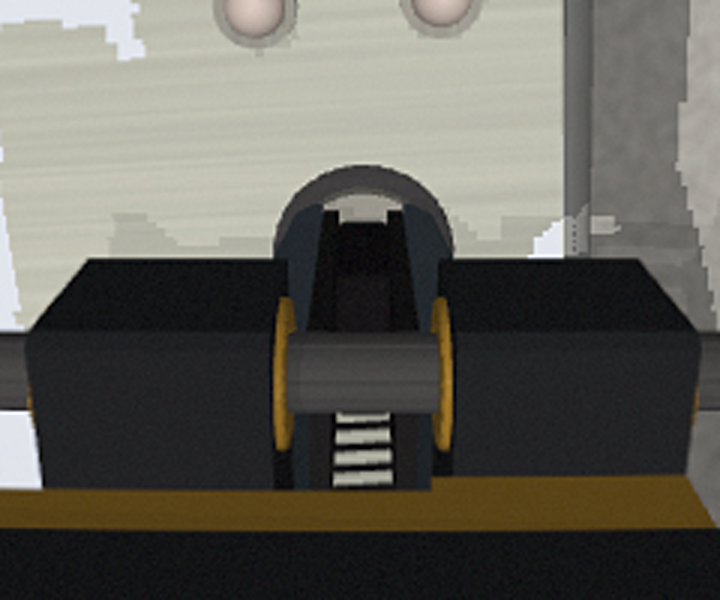

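{"api": "jog_arm", "payload": {
  "deltas": [
    [[0, 0, 0, 2, 0.005], [0, 0, 0, 4, 0.005], [0, 0, 0, 4, 0.005]]
  ]
}}

```text
time_s: 16.95
ee_pos: [516.9, 141.5, 106.5]
ee_rot: [-180.0, -0.1, -7.0]
force: [-5.7, -1.0, 18.3]
gripper_width: 9.5
```

```bash
python3 - <<'E'
from h import *
st(); T=[]
for _ in range(8): p,f=shot('wrist','l7'); T.append(env.state()['torque'][2])
print(np.mean(T),np.std(T)); st()
cv2.imwrite('pics/l7a.png',cv2.resize(f[:,:,::-1][145:345,200:440],None,fx=3,fy=3,interpolation=cv2.INTER_CUBIC))
E
```

```text
t 16.95 pos [516.9 141.5 106.5] rot [-1.7998e+02 -1.3000e-01 -7.0100e+00] F [-5.7 -1.  18.3] T [-0.45  1.21  0.2 ] w 9.5 q [ 14.1  21.2 105.1  -0.   53.6 111.1]
0.19501071929702973 0.018879097136845057
t 17.35 pos [516.9 141.5 106.6] rot [-1.7998e+02 -1.3000e-01 -6.9400e+00] F [-5.7 -2.7 17.9] T [-0.5   1.2   0.19] w 9.5 q [ 14.1  21.2 105.1  -0.   53.6 111.1]
```

View pics/l7a.png

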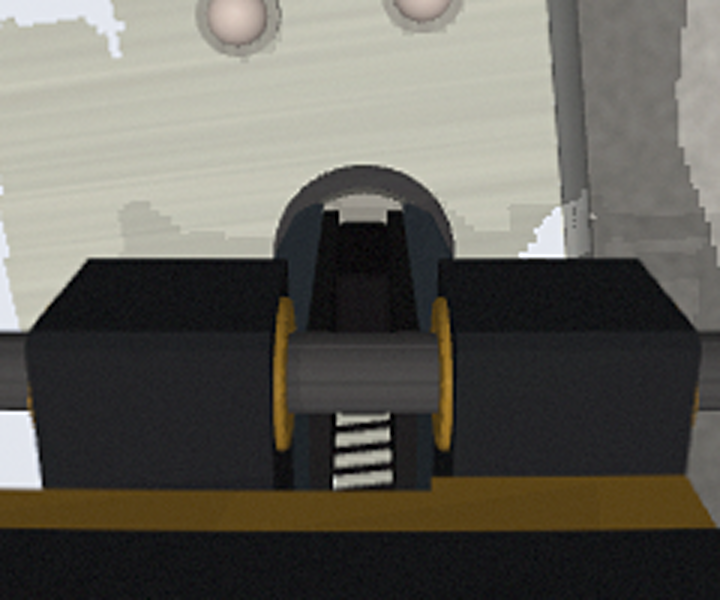

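{"api": "jog_arm", "payload": {
  "deltas": [
    [[0, 0, 0, 1.5, 0.005], [0, 0, 0, 3, 0.005], [0, 0, 0, 3, 0.005]]
  ]
}}

```text
time_s: 17.6
ee_pos: [516.9, 141.5, 106.6]
ee_rot: [-180.0, -0.1, -10.0]
force: [-5.4, -1.9, 18.8]
gripper_width: 9.9
```

```bash
python3 - <<'E'
from h import *
st(); T=[]
for _ in range(8): p,f=shot('wrist','l8'); T.append(env.state()['torque'][2])
print(np.mean(T),np.std(T)); st()
p2,f2=shot('side','s9')
cv2.imwrite('pics/l8a.png',cv2.resize(f[:,:,::-1][145:345,200:440],None,fx=3,fy=3,interpolation=cv2.INTER_CUBIC))
E
```

```text
t 17.6 pos [516.9 141.5 106.6] rot [-1.7998e+02 -1.3000e-01 -9.9600e+00] F [-5.4 -1.9 18.8] T [-0.47  1.2   0.27] w 9.9 q [ 14.1  21.2 105.1  -0.   53.6 114.1]
0.3207809602211015 0.02618256002022312
t 18.0 pos [516.9 141.5 106.6] rot [-1.7998e+02 -1.3000e-01 -9.9100e+00] F [-5.  -2.4 18. ] T [-0.41  1.22  0.3 ] w 10.0 q [ 14.1  21.2 105.1  -0.   53.6 114. ]
```

View pics/l8a.png

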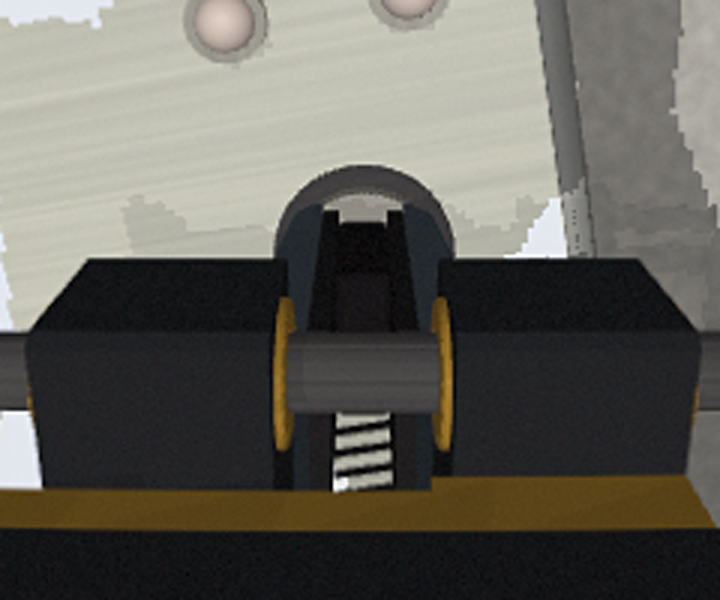

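View pics/s9.png

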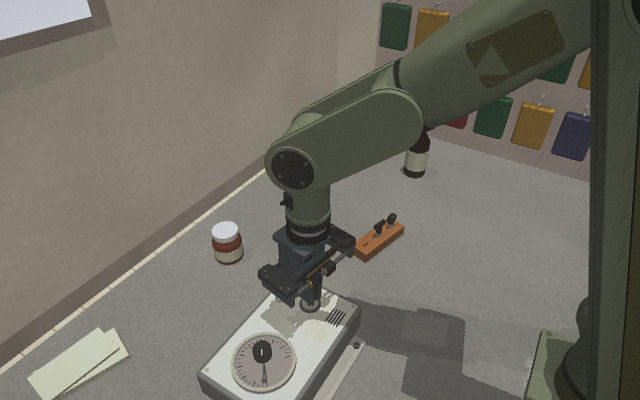

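```bash
python3 - <<'E'
import cv2
f=cv2.imread('pics/s9.png'); cv2.imwrite('pics/s9a.png',cv2.resize(f[325:395,225:305],None,fx=8,fy=8,interpolation=cv2.INTER_CUBIC))
E
```

```text
(no output)
```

View pics/s9a.png

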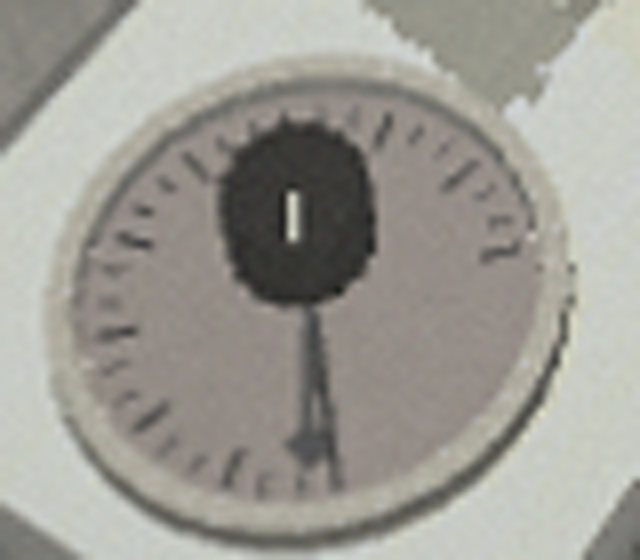

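```bash
python3 - <<'E'
from h import *
C={'w5':((530,200),(523,275)),'w6':((566,215),(548,289)),'w7':((471,97),(459,141)),'w2':((190,168),(474,188))}
for k,(n,q) in C.items():
    p,_=load(k); P=[atz(p,(240+u/4.5,130+v/4.4),77)[:2]-[517.2,288.4] for u,v in (n,q)]
    print(k,[round(np.degrees(np.arctan2(*x)),1) for x in P])
E
```

```text
w5 [np.float64(-46.9), np.float64(-38.8)]
w6 [np.float64(-47.0), np.float64(-38.8)]
w7 [np.float64(-46.2), np.float64(-38.9)]
w2 [np.float64(-45.6), np.float64(40.2)]
```

```bash
python3 - <<'E'
from h import *
st(); print(env.job_done()); st()
E
```

```text
t 18.05 pos [516.9 141.5 106.6] rot [-1.7998e+02 -1.3000e-01 -9.9100e+00] F [-5.  -2.2 17. ] T [-0.42  1.24  0.33] w 9.8 q [ 14.1  21.2 105.1  -0.   53.6 114. ]
the job is handed in; nothing more can be done
None
the job is handed in; nothing more can be done
```

The job is done and was handed in at 18 s on the robot's clock, with the gripper still holding the key at its stop.

**Peak pointer:** I turned the knob anticlockwise about 79° to its zero stop. The pointer stayed put while the tool turned a further 8° at the stop, where the torque was about 0.17 N m. The last side picture shows it beside the thin needle, about 8° from it. The 79° reads slightly over the stated 77° maximum, which is within my pixel error.

**Key switch:** I took the rectangular-bow key from the +y slot. It went in past the pins with small twists and seated at about the floor depth: pushing 10 N harder moved it only 0.3 mm. I then turned it clockwise to the stop.

**Last checks:**
- **At the stop:** The tool turned about 100°, more than the 85° of the cylinder. I put the rest down to play in the keyway and some give in the grip. The torque stayed near 0.1 N m up to 93°, then climbed to a steady 0.32 N m, which is the hard stop and well above the return spring.
- **Hold on the key:** The grip was set to 55 N, with about 18 N of down push.
- **Left alone:** The other two keys, the bottle and the jar appear where they were in the side picture.

**Disagreements:** The wrist camera placed things about 1.5 mm off the arm's own position in x, so I aligned the key to the keyway within the same picture. No check failed.

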